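# Make up two sample-preparation kits

## Robot

A 6-joint arm with a two-finger parallel gripper is mounted at the origin on a cart in front of the work surface, level with it; the furniture and walls round the work are solid. World frame = base frame: x ahead of the robot, y to its left, z up, the work surface at z = 0. Lengths are in m, angles in rad, forces in N, time in s.
With the tool pointing down it reaches from about 0.25 to 0.775 m from the base axis. Payload 4 kg.
Tool frame: the origin (TCP) lies at the centre of the arm's flange, where the gripper is bolted on; the fingertips stand 199 mm ahead of it and the grasp point (between the pads) lies 180 mm ahead of it (robot.tcp_to_tips is the distance from the TCP to the fingertips, in m); z points along the fingers, y is the line along which they close (so a half turn about z gives the same grasp; the last joint's range is limited). The gripper opens to 94 mm and grips with 3 to 60 N. Pads are 16 mm wide; open, the fingers measure 119 mm over their backs; the gripper's body (75 mm by 177 mm) begins 78 mm behind the grasp point.
Start: joints at [-1.427, 0.087, 1.371, -0, 1.684, -0.103], TCP at [0.134, -0.533, 0.405] pointing down, gripper open.
Joint ranges: [-3.1, 3.1], [-0.76, 2.03], [0.27, 2.55], [-1.08, 4.22], [0.17, 2.65], [-2.57, 2.57]. Speed limits (rad/s): [2.79, 2.79, 3.14, 3.14, 3.14, 3.14].

## Interface

Orientations are given as [roll, pitch, yaw] about the fixed x, y, z axes, in that order (R = Rz(yaw) Ry(pitch) Rx(roll)).
In Python, from bench import telemetry, snapshot, ticket, robot gives the robot as it stands.
- The arm moves only by the tool apply_moves, never from a script. Its argument "moves" is a list that holds one entry, the list of rows, each a list of 5 numbers: the shift along the tool's x, y, z in units of 50 mm (1.0 is 50 mm), then the turn about the tool's z in units of 10 degrees (1.0 is 10 degrees), then the closure, from 0 (fully open) to 1 (shut). A call has 1 to 10 rows; each row is the pose to reach, as a shift and turn from the pose commanded when the call began, along the tool's axes at that moment; what a row does not reach only later rows make up. A row lasts 1/8 s, in which the tool goes at most 62.5 mm and 10.7 degrees, less where a joint would pass 70% of its speed; a pose out of reach is approached as far as the arm can. A call with a gripper value outside its range is refused whole. The fingers move at their own pace and stop on an object; the grip force is fixed at half the most. Time passes only in rows, so rows that repeat a pose let the fingers close. It gives the time, the measured TCP pose, the force, the opening and the grip force at its end, in the units of the state.
- telemetry.get_obs(): the state, without advancing time (a new reading comes with each control period).
- snapshot(name): name is "side" or "top"; returns a dict with "image" (420x560x3 uint8, red, green, blue), "fovy" (degrees; the focal length in pixels is half the picture's height over the tangent of half this angle, whatever the lens; pixels are square), "cx", "cy" (the principal point, pixels), "R" (3x3) and "t" (3): a world point X has camera coordinates R X + t. Camera axes: x right, y down, z forward; pixel columns grow to the right and rows downward; lengths in m; the calibration is good to about 2 mm. A picture is of the moment at which its call begins. There is no depth.
- ticket.close_job(): hands the job in; it is judged then, once.
The state is a dict: "time": time; "joint_positions": joint angles; "qvel": joint speeds; "joint_torque": joint torques, N m; "tool_pos": TCP position; "ee_rot": TCP orientation; "wrist_force": force on the tool from outside, world axes, zero at the start; "wrist_torque": the same for the moment, N m; "width": finger opening in m; "finger_force": force on a finger pad.
Only numpy, scipy, OpenCV 4.12 (cv2) and the standard library are available. Lean on these libraries where they do the work, as an engineer would, in place of code of your own. Each camera call takes 0.05 s, during which the arm holds its last target. There are 200 camera calls.

## Task

Make up two kits from the stock standing on the bench. In the long tray with three compartments, stand the brown bottle in the large end compartment, the beaker in the middle one and one of the two dropper bottles in the narrow end compartment; in the tray with two compartments, set the pipette tip box in the large compartment and the other dropper bottle in the narrow one. Everything stands upright on its compartment's floor; knock nothing over, and leave the petri dish, the timer and the white screw-cap bottle where they are.

Things in the scene. Friction and masses are not known exactly. Their poses are not given: they have to be found in the camera images.
- tray_long: low grey kit tray, three compartments in a row along y, 240 mm long (12 mm finger lips at the ends extra), x 100 mm outside (92 inside), 15 mm high, walls 4 mm, floor 4 mm above the table; fixed. Origin: centre of underside, y along its length. Inside lengths and centres along y: narrow end 56 mm, centre y = -88 mm; middle 84 mm, y = -14 mm; large end 84 mm, y = +74 mm; all at x = 0.
- tray_short: low grey kit tray, two compartments in a row along y, 214 mm long (12 mm finger lips at the ends extra), x 100 mm outside (92 inside), 15 mm high, walls 4 mm, floor 4 mm above the table; fixed. Origin: centre of underside, y along its length. Inside lengths and centres along y: narrow 56 mm, centre y = -75 mm; large 146 mm, y = +30 mm; both at x = 0.
- brown_bottle: brown reagent bottle with a black screw cap, 54 mm in diameter, 108 mm tall, about 190 g, standing. Grip it round the cylindrical body, which can be gripped up to 75 mm above its foot. Origin at the centre of its underside, z up.
- beaker: clear glass beaker, empty, standing mouth up, about 51 mm in diameter (55 mm at the rim), 68 mm tall, 60 g. Grip it round the outside of the wall. Origin at the centre of its underside, z up.
- tip_box: closed pipette tip box, clear lid (stays shut), 66 mm wide along its x axis (72 mm over hinge and catch), 122 mm long along y, 64 mm tall, 120 g. Grip the base across its 66 mm width, within 40 mm of its foot; in the tray it fits only with its length along the tray, either way round. Origin at the centre of its underside, z up.
- dropper_1: With a white nozzle: small white dropper bottle with a pointed nozzle, 29 mm in diameter, 71 mm tall, 40 g; one of two of the same shape and size, either of which may go into either tray. Grip it round the cylindrical body, which ends 52 mm above its foot. Origin at the centre of its underside, z up.
- dropper_2: With a red nozzle: small white dropper bottle with a pointed nozzle, 29 mm in diameter, 71 mm tall, 40 g; one of two of the same shape and size, either of which may go into either tray. Grip it round the cylindrical body, which ends 52 mm above its foot. Origin at the centre of its underside, z up.
- petri_dish: bystander: round petri dish, 62 mm in diameter, 13 mm high, lying on the bench behind the trays. Origin at the centre of its underside, z up.
- timer: bystander: flat square bench timer, 62 x 62 x 15 mm, at the left of the stock. Origin at the centre of its underside, z up.
- white_bottle: bystander: white plastic bottle with a black screw cap, 48 mm in diameter, 92 mm tall, at the right of the stock. Origin at the centre of its underside, z up.
There are look-alikes about, which are no part of the job. What is shaped like the brown_bottle but green or red is not meant.

How it is judged:
By the outcome, as a careful person would: the job done as asked, in the order asked, and still so for the second after the job is handed in, with the robot touching nothing.
It also fails if it takes over 128 s, if anything falls off the work surface, if the arm or the gripper's body presses on something with over 40 N, if the wrist force passes 120 N, or if a joint passes its speed limit or range.

## Working session

There is one attempt and no reset: what is moved stays moved. The work goes in short steps, Python scripts to look and compute and a tool call to move; the robot and the scene stay as the last step left them, time stands still between calls to the robot, and variables do not carry over. Pictures are saved under pics/ and viewed, at most 14 in all, crops included, and the job is handed in when it is done.

Besides the shell and the picture viewer there is one more tool, called after ">>>" as a command line: name --argument value ..., lists and objects as JSON in quotes. apply_moves: Moves the arm, as the interface text tells. Its arguments: {"type":"object","properties":{"moves":{"type":"array","items":{"type":"array","items":{"type":"array","items":{"type":"number"}}}}},"required":["moves"]}

```bash
ls; mkdir -p pics; python3 - <<'E'
from bench import telemetry, snapshot, ticket, robot
import cv2,numpy as np
for n in("top","side"):
    s=snapshot(n); cv2.imwrite(f"pics/{n}0.png",s["image"][:,:,::-1]); print(n,s["fovy"],s["cx"],s["cy"],np.round(s["R"],4).tolist(),np.round(s["t"],4).tolist(), s.keys())
o=telemetry.get_obs(); print(o)
E
```

```text
pics
top 50.565162433912235 281.0326832915266 215.14876936580134 [[0.0295, -0.9996, 0.0042], [-0.9936, -0.0298, -0.1086], [0.1087, -0.001, -0.9941]] [0.0046, 0.5559, 1.269] dict_keys(['image', 'fovy', 'cx', 'cy', 'R', 't'])
side 49.45049922046757 278.9898323228851 215.00722013916734 [[0.9743, -0.2241, 0.0221], [-0.115, -0.5798, -0.8066], [0.1936, 0.7834, -0.5906]] [-0.5534, 0.0887, 1.4289] dict_keys(['image', 'fovy', 'cx', 'cy', 'R', 't'])
{'time': 0.1, 'joint_positions': array([-1.42709627e+00,  8.78985720e-02,  1.37209178e+00, -9.00195980e-06,
        1.68358564e+00, -1.03109057e-01]), 'qvel': array([-2.47657068e-04, -1.29266887e-03, -1.85954907e-03,  5.89425945e-06,
       -7.76802628e-04, -1.93476880e-03]), 'joint_torque': array([ 2.22318304e-03, -3.41251910e+01, -3.03302479e+01,  7.19781895e-02,
        3.04568990e-02, -9.53756285e-05]), 'tool_pos': array([ 0.13434689, -0.53324243,  0.40361702]), 'ee_rot': array([-3.13961893e+00, -1.95238910e-04,  2.46807917e-01]), 'wrist_force': array([ 0.37807223, -0.99656885,  0.00669756]), 'wrist_torque': array([-0.0030235 , -0.04173375, -0.02153314]), 'finger_force': 0.0, 'width': 0.0940557413265205}
```

View pics/top0.png

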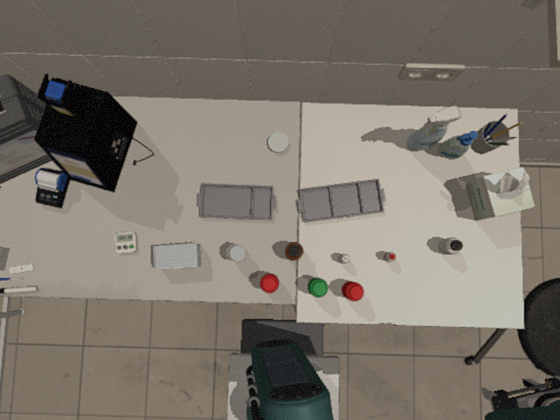

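View pics/side0.png

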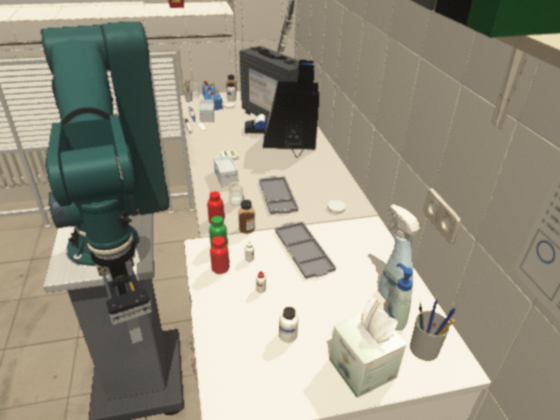

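```bash
cat > h.py <<'E'
import numpy as np,cv2
from bench import telemetry, snapshot
def K(s):
    f=s["image"].shape[0]/2/np.tan(np.radians(s["fovy"])/2); return f
def back(s,u,v,z):
    f=K(s);d=np.array([(u-s["cx"])/f,(v-s["cy"])/f,1]);R=np.array(s["R"]);t=np.array(s["t"])
    c=-R.T@t;w=R.T@d;return c+w*(z-c[2])/w[2]
def proj(s,X):
    p=np.array(s["R"])@np.array(X)+np.array(s["t"]);f=K(s);return p[:2]/p[2]*f+[s["cx"],s["cy"]]
def crop(s,name,x0,y0,w,h,k):
    cv2.imwrite(name,cv2.resize(s["image"][y0:y0+h,x0:x0+w,::-1],None,fx=k,fy=k,interpolation=cv2.INTER_CUBIC))
E
python3 - <<'E'
from h import *
s=snapshot("top"); a=s["image"][170:310,140:270]; 
crop(s,"pics/a.png",140,170,130,130,4.5) 
crop(s,"pics/b.png",260,170,150,135,5)
s=snapshot("side"); crop(s,"pics/c.png",190,140,160,160,3.7)
E
```

```text
(no output)
```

View pics/a.png

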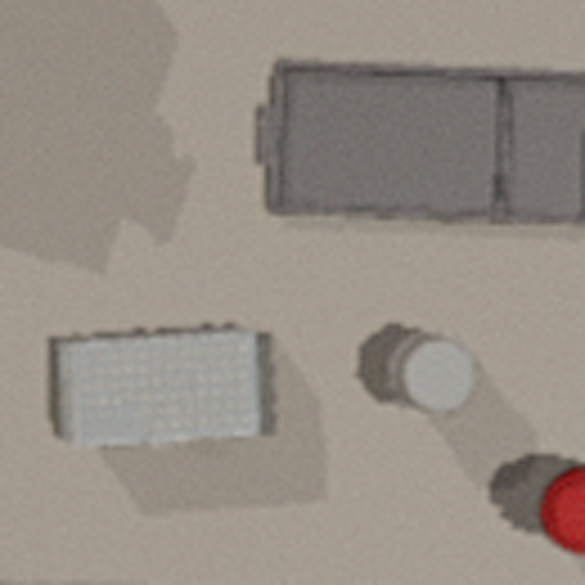

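View pics/b.png

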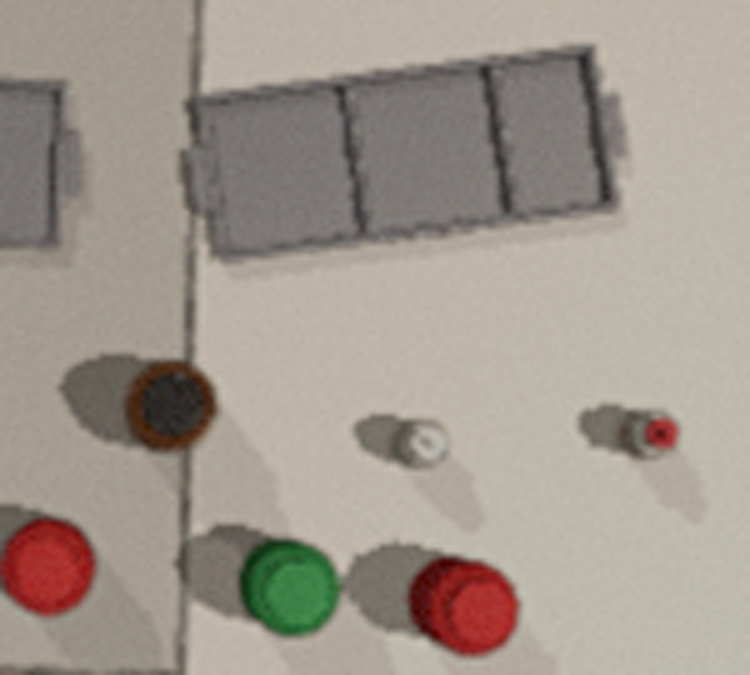

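View pics/c.png

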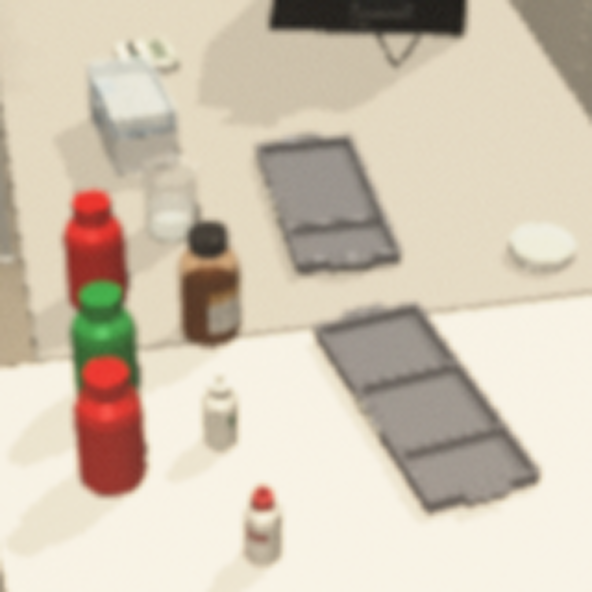

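```bash
python3 - <<'E'
from h import *
s=snapshot("top"); q=snapshot("side")
A=lambda x,y:(140+(x+.5)/4.5-.5,170+(y+.5)/4.5-.5)
B=lambda x,y:(260+(x+.5)/5-.5,170+(y+.5)/5-.5)
C=lambda x,y:(190+(x+.5)/3.7-.5,140+(y+.5)/3.7-.5)
def p(n,s,uv,z): r=back(s,*uv,z)[:2]*1000; print(n,np.round(r,1)); return r
tl=[p("TL"+str(i),s,B(*c),.015) for i,c in enumerate([(190,98),(592,46),(617,207),(217,257)])]
print(np.linalg.norm(tl[0]-tl[1]),np.linalg.norm(tl[1]-tl[2]),np.linalg.norm(tl[2]-tl[3]),np.linalg.norm(tl[3]-tl[0]),np.mean(tl,0))
ts=[p("TS"+str(i),s,c,.015) for i,c in enumerate([A(275,62),B(64,82),B(58,248),A(268,213)])]
print(np.linalg.norm(ts[0]-ts[1]),np.linalg.norm(ts[1]-ts[2]),np.linalg.norm(ts[2]-ts[3]),np.linalg.norm(ts[3]-ts[0]),np.mean(ts,0))
tls=[p("TLs",q,C(*c),.015) for c in [(318,328),(418,307),(538,476),(428,510)]];print(np.mean(tls,0))
tss=[p("TSs",q,C(*c),.015) for c in [(258,148),(352,138),(398,260),(300,271)]];print(np.mean(tss,0))
p("brown cap",s,B(173,404),.108);p("brown side cap",q,C(208,232),.108);p("brown side foot",q,C(211,322),0)
p("beaker floor",s,A(440,373),.003);p("beaker side base",q,C(170,228),0)
p("dw noz",s,B(428,441),.071);p("dw body",s,B(421,446),.05);p("dw side",q,C(219,383),.071);p("dw foot",q,C(220,438),0)
p("dr noz",s,B(661,433),.071);p("dr body",s,B(651,435),.052);p("dr side",q,C(263,490),.071);p("dr foot",q,C(262,552),0)
for c in [(57,340),(258,330),(262,432),(70,444)]: p("box",s,A(*c),.064)
for c in [(90,68),(150,62),(175,125),(115,135)]: p("boxs",q,C(*c),.064)
for n,u in (("red1",B(48,566)),("green",B(297,585)),("red2",B(480,602))): p(n,s,u,.108)
E
```

```text
TL0 [636.4 -25.9]
TL1 [ 675.1 -265.1]
TL2 [ 578.7 -280.5]
TL3 [541.8 -44.3]
242.33413540144144 97.6298833590447 239.10111618785348 96.33087579724992 [ 607.97366118 -153.95646308]
TS0 [645.2 262.9]
TS1 [643.7  49.4]
TS2 [544.3  49.8]
TS3 [544.7 262.6]
213.57795251214594 99.41261748144755 212.82686761183135 100.5054889085913 [594.47059238 156.15988808]
TLs [544.7 -50.5]
TLs [639.4 -38.2]
TLs [ 674.1 -271.2]
TLs [ 578.1 -290.7]
[ 609.04678077 -162.65728867]
TSs [549.9 253.9]
TSs [649.  254.7]
TSs [640.3  35.5]
TSs [547.1  36.1]
[596.54301127 145.05120796]
brown cap [451.6 -17.5]
brown side cap [454.  -18.4]
brown side foot [456.9  -4.4]
beaker floor [443.7 146.7]
beaker side base [443.1 150. ]
dw noz [ 436.3 -162.2]
dw body [ 433.7 -161.3]
dw side [ 435.7 -174.3]
dw foot [ 437.9 -159.7]
dr noz [ 444.7 -292.8]
dr body [ 443.8 -291.9]
dr side [ 446.2 -301.3]
dr foot [ 446.7 -294.3]
box [455.8 381.8]
box [465.8 256.2]
box [402.3 250.5]
box [391.4 369.7]
boxs [393.8 363.6]
boxs [456.5 364.7]
boxs [462.9 233.9]
boxs [402.7 226.2]
red1 [362.4  47.7]
green [356.2 -87. ]
red2 [ 350. -186.]
```

```bash
cat > ov.py <<'E'
from h import *
def rect(cx,cy,yaw,w,l,z,y0=0):
    a=np.radians(yaw);M=np.array([[np.cos(a),-np.sin(a)],[np.sin(a),np.cos(a)]])
    return [np.r_[M@p+[cx,cy],z] for p in np.array([[-w/2,y0-l/2],[w/2,y0-l/2],[w/2,y0+l/2],[-w/2,y0+l/2]])]
def circ(x,y,d,z): return [np.array([x+d/2*np.cos(t),y+d/2*np.sin(t),z]) for t in np.linspace(0,6.28,40)]
def draw(s,shapes,x0,y0,w,h,k):
    im=cv2.resize(s["image"][y0:y0+h,x0:x0+w,::-1],None,fx=k,fy=k,interpolation=cv2.INTER_CUBIC)
    for sh in shapes:
        pts=np.array([(proj(s,X)-[x0,y0]+.5)*k-.5 for X in sh])
        cv2.polylines(im,[np.int32(np.round(pts))],True,(255,0,255),1)
    return im
TL=(.608,-.154,9.0);TS=(.5945,.156,-.2);BOX=(.429,.3145,4.9)
BR=(.452,-.0165);BK=(.4437,.1475);DW=(.4355,-.162);DR=(.4445,-.2925)
shapes=[rect(*TL,.1,.24,.015),rect(*TS,.1,.214,.015),rect(*BOX,.066,.122,.064),rect(*BOX,.066,.122,0),
 circ(*BR,.054,0),circ(*BR,.035,.108),circ(*BK,.051,0),circ(*BK,.055,.068),circ(*DW,.029,0),circ(*DW,.029,.052),circ(*DR,.029,0),circ(*DR,.029,.052)]
if __name__=="__main__":
    a=draw(snapshot("top"),shapes,145,170,265,120,3); b=draw(snapshot("side"),shapes,200,145,145,170,3.5)
    cv2.imwrite("pics/ovt.png",a);cv2.imwrite("pics/ovs.png",b)
E
python3 ov.py
```

```text
(no output)
```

View pics/ovt.png

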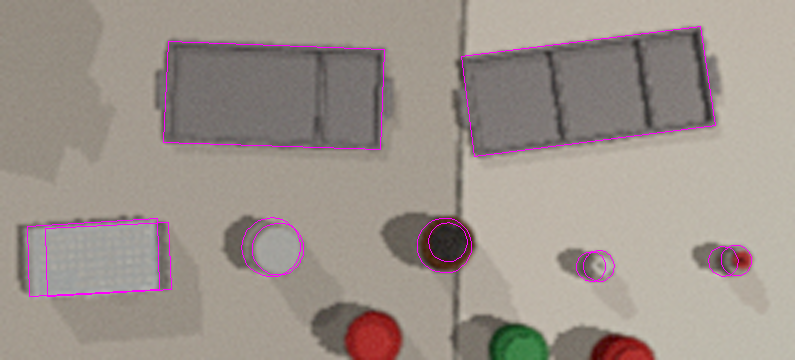

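View pics/ovs.png

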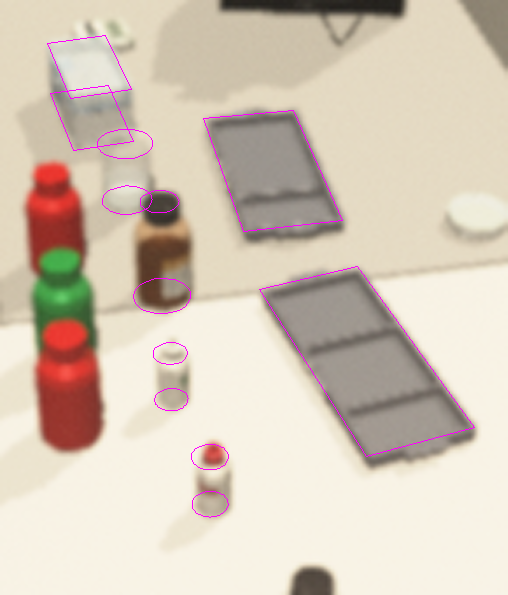

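>>> apply_moves --moves '[[[0.9,-0.9,0,-0.8,0],[1.8,-1.8,0,-1.6,0],[2.7,-2.7,0,-2.4,0],[3.6,-3.6,0,-3.2,0],[4.5,-4.4,0,-4.0,0],[5.4,-5.3,0,-4.8,0],[6.3,-6.2,0,-5.6,0],[7.2,-7.1,0,-6.4,0],[8.0,-7.9,0,-7.1,0],[8.7,-8.46,0,-7.58,0]]]'

```text
time: 1.65
tool_pos: [0.4534, -0.0144, 0.405]
ee_rot: [3.141, 0.0, 1.575]
wrist_force: [0.5, 0.1, 0.9]
width: 0.0942
finger_force: 0.0
```

>>> apply_moves --moves '[[[0,0,0.8,0,0],[0,0,1.6,0,0],[0,0,2.4,0,0],[0,0,3.0,0,0],[0,0,3.2,0,0],[0,0,3.2,0,0.5],[0,0,3.2,0,0.8],[0,0,3.2,0,0.8],[0,0,3.2,0,0.8],[0,0,3.2,0,0.8]]]'

```text
time: 2.9
tool_pos: [0.4528, -0.0169, 0.2453]
ee_rot: [-3.141, 0.0, 1.57]
wrist_force: [-2.5, -0.6, 3.6]
width: 0.0538
finger_force: 30.0
```

>>> apply_moves --moves '[[[0,0,-0.5,0,0.8],[0,0,-1.1,0,0.8],[-0.4,0.7,-1.2,0,0.8],[-0.8,1.5,-1.2,0,0.8],[-1.1,2.3,-1.2,0,0.8],[-1.28,2.8,-1.2,0,0.8],[-1.28,2.87,-1.2,0,0.8],[-1.28,2.87,-0.8,0,0.8],[-1.28,2.87,-0.35,0,0.8],[-1.28,2.87,-0.12,0,0.8]]]'

```text
time: 4.15
tool_pos: [0.595, -0.0805, 0.249]
ee_rot: [-3.137, -0.001, 1.57]
wrist_force: [-15.0, 3.0, 38.1]
width: 0.0537
finger_force: 30.0
```

>>> apply_moves --moves '[[[0,0,0.02,0,0.8],[0,0,0.02,0,0.8],[0,0,0.02,0,0.3],[0,0,0.02,0,0.0],[0,0,0.02,0,0.0],[0,0,0.02,0,0.0]]]'

```text
time: 4.9
tool_pos: [0.5964, -0.0811, 0.2499]
ee_rot: [3.141, 0.0, 1.57]
wrist_force: [-0.2, 0.0, -0.4]
width: 0.0902
finger_force: 0.0
```

>>> apply_moves --moves '[[[0,0,-0.7,0,0],[0,0,-1.6,0,0],[0,0,-2.4,0,0],[0.8,-0.6,-2.7,0,0],[1.6,-1.2,-2.7,0,0],[2.4,-1.7,-2.7,0,0],[3.2,-2.2,-2.7,0,0],[4.0,-2.7,-2.7,0,0],[4.5,-3.0,-2.7,0,0],[4.57,-3.05,-2.7,0,0]]]'

```text
time: 6.15
tool_pos: [0.4431, 0.1488, 0.385]
ee_rot: [3.141, -0.0, 1.573]
wrist_force: [-0.0, -0.2, -0.2]
width: 0.0943
finger_force: 0.0
```

```bash
python3 - <<'E'
from ov import *
a=draw(snapshot("top"),[],145,170,265,120,3)
b=draw(snapshot("side"),[],200,145,145,110,3)
im=np.full((700-10,795,3),0,np.uint8)[:600]
im=np.zeros((590,795,3),np.uint8);im[:250,:]=a[40:290];b=b[:330];im[255:255+b.shape[0],:b.shape[1]]=b
cv2.imwrite("pics/d.png",im)
E
```

```text
(no output)
```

View pics/d.png

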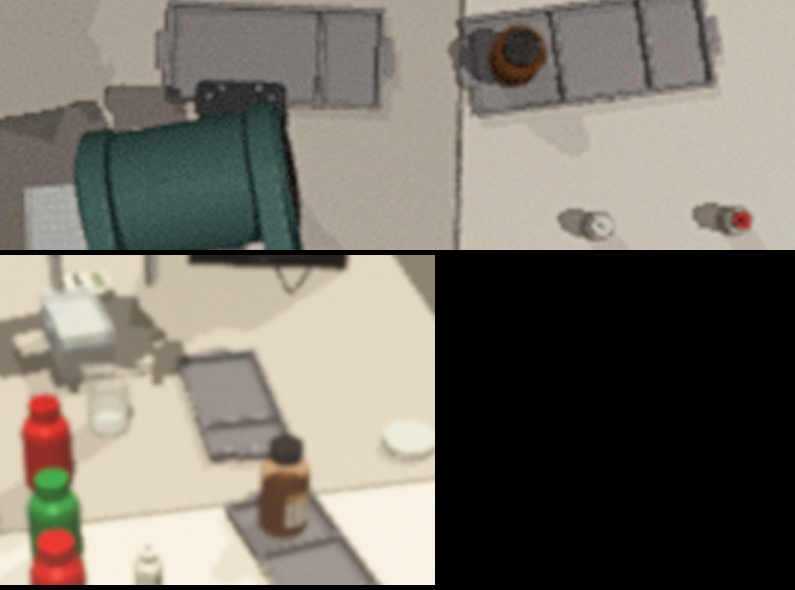

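The brown bottle stands upright in the large end compartment, at about (518,55) in the crop. Next is the beaker.

>>> apply_moves --moves '[[[0,0,0.8,0,0],[0,0,1.7,0,0],[0,0,2.5,0,0],[0,0,3.1,0,0],[0,0,3.25,0,0],[0,0,3.25,0,0.4],[0,0,3.25,0,0.8],[0,0,3.25,0,0.8],[0,0,3.25,0,0.8],[0,0,3.25,0,0.8]]]'

```text
time: 7.5
tool_pos: [0.4441, 0.1477, 0.2227]
ee_rot: [3.141, -0.0, 1.57]
wrist_force: [-1.1, 0.1, 2.2]
width: 0.0521
finger_force: 30.0
```

>>> apply_moves --moves '[[[0,0,-0.7,0,0.8],[0,0,-1.6,0,0.8],[-0.6,0.1,-2.3,0,0.8],[-1.6,0.3,-2.5,0,0.8],[-2.6,0.5,-2.5,0,0.8],[-3.6,0.8,-2.5,0,0.8],[-4.6,1.3,-2.5,0,0.8],[-5.6,2.1,-2.5,0,0.8],[-6.2,2.9,-2.5,0,0.8],[-6.31,3.32,-2.5,0,0.8]]]'

```text
time: 8.75
tool_pos: [0.611, -0.1706, 0.3459]
ee_rot: [-3.141, 0.0, 1.567]
wrist_force: [-0.5, 0.2, -0.2]
width: 0.0521
finger_force: 30.0
```

>>> apply_moves --moves '[[[0,0,0.3,0,0.8],[0,0,0.9,0,0.8],[0,0,1.5,0,0.8],[0,0,2.0,0,0.8],[0,0,2.25,0,0.8],[0,0,2.33,0,0.8],[0,0,2.38,0,0.8],[0,0,2.38,0,0.8]]]'

```text
time: 9.75
tool_pos: [0.6099, -0.1681, 0.2292]
ee_rot: [3.14, 0.001, 1.57]
wrist_force: [-0.4, -0.4, -0.4]
width: 0.052
finger_force: 30.0
```

>>> apply_moves --moves '[[[0,0,0.03,0,0.8],[0,0,0.04,0,0.8],[0,0,0.04,0,0.4],[0,0,0.04,0,0],[0,0,0.04,0,0],[0,0,0.04,0,0]]]'

```text
time: 10.5
tool_pos: [0.6097, -0.1681, 0.2261]
ee_rot: [-3.142, 0.0, 1.57]
wrist_force: [-0.0, 0.0, 0.2]
width: 0.0828
finger_force: 0.0
```

>>> apply_moves --moves '[[[0,0,-0.7,0,0],[0,0,-1.6,0,0],[0,0,-2.0,0,0],[-0.5,-0.7,-2.0,0,0],[-1.2,-1.6,-2.0,0,0],[-1.9,-2.5,-2.0,0,0],[-2.4,-3.2,-2.0,0,0],[-2.48,-3.31,-2.0,0,0],[-2.48,-3.31,-2.0,0,0]]]'

```text
time: 11.62
tool_pos: [0.4441, -0.2919, 0.3264]
ee_rot: [3.141, -0.0, 1.569]
wrist_force: [0.9, -0.2, 0.1]
width: 0.0944
finger_force: 0.0
```

>>> apply_moves --moves '[[[0,0,0.8,0,0],[0,0,1.5,0,0],[0,0,2.0,0,0],[0,0,2.13,0,0],[0,0,2.13,0,0.4],[0,0,2.13,0,0.9],[0,0,2.13,0,0.9],[0,0,2.13,0,0.9],[0,0,2.13,0,0.9],[0,0,2.13,0,0.9]]]'

```text
time: 12.88
tool_pos: [0.444, -0.2919, 0.2198]
ee_rot: [3.141, 0.0, 1.57]
wrist_force: [0.0, 0.4, -0.6]
width: 0.0377
finger_force: 0.0
```

>>> apply_moves --moves '[[[0,0,0,0,0.9],[0,0,0,0,0.9],[0,0,0,0,0.9]]]'

```text
time: 13.25
tool_pos: [0.444, -0.2919, 0.2197]
ee_rot: [-3.142, 0.0, 1.57]
wrist_force: [-0.4, -0.4, 0.6]
width: 0.0287
finger_force: 30.0
```

>>> apply_moves --moves '[[[0,0,-0.7,0,0.9],[0,0,-1.4,0,0.9],[0.2,0.8,-1.8,0,0.9],[0.4,1.7,-1.8,0,0.9],[0.8,2.6,-1.8,0,0.9],[1.0,3.3,-1.8,0,0.9],[1.02,3.56,-1.8,0,0.9],[1.02,3.56,-1.3,0,0.9],[1.02,3.56,-0.7,0,0.9],[1.02,3.56,-0.25,0,0.9]]]'

```text
time: 14.5
tool_pos: [0.6211, -0.2417, 0.2305]
ee_rot: [-3.139, -0.0, 1.569]
wrist_force: [-0.0, 0.1, -1.1]
width: 0.0283
finger_force: 30.0
```

>>> apply_moves --moves '[[[0,0,0.08,0,0.9],[0,0,0.13,0,0.9],[0,0,0.15,0,0.9],[0,0,0.15,0,0.9]]]'

```text
time: 15.0
tool_pos: [0.6223, -0.2412, 0.2259]
ee_rot: [3.14, 0.001, 1.57]
wrist_force: [-0.3, -0.2, -1.1]
width: 0.0289
finger_force: 30.0
```

>>> apply_moves --moves '[[[0,0,0.03,0,0.9],[0,0,0.04,0,0.9],[0,0,0.04,0,0.4],[0,0,0.04,0,0],[0,0,0.04,0,0],[0,0,0.04,0,0],[0,0,-0.7,0,0],[0,0,-1.6,0,0],[0,0,-2.4,0,0],[0,0,-2.6,0,0]]]'

```text
time: 16.25
tool_pos: [0.6225, -0.2412, 0.3588]
ee_rot: [3.135, 0.003, 1.57]
wrist_force: [0.4, -0.8, 0.8]
width: 0.0936
finger_force: 0.0
```

>>> apply_moves --moves '[[[0.8,-0.9,0,0,0],[1.8,-1.8,0,0,0],[2.9,-2.4,0,0,0],[4.0,-2.8,0,0,0],[5.1,-3.2,0,-0.1,0],[6.2,-3.5,0,-0.2,0],[7.3,-3.7,0,-0.3,0],[8.4,-3.8,0,-0.4,0],[9.5,-3.86,0,-0.49,0],[10.6,-3.86,0,-0.49,0]]]'

```text
time: 17.5
tool_pos: [0.4288, 0.2908, 0.3528]
ee_rot: [-3.139, 0.001, 1.656]
wrist_force: [0.6, -0.3, -0.0]
width: 0.0941
finger_force: 0.0
```

>>> apply_moves --moves '[[[0.3,0,0,0,0],[0.3,0,0,0,0]]]'

```text
time: 17.75
tool_pos: [0.4281, 0.3044, 0.353]
ee_rot: [-3.139, 0.002, 1.657]
wrist_force: [-0.5, -0.3, -0.6]
width: 0.094
finger_force: 0.0
```

>>> apply_moves --moves '[[[0.2,0.03,0,0,0],[0.2,0.03,0,0,0]]]'

```text
time: 18.0
tool_pos: [0.4294, 0.3136, 0.3546]
ee_rot: [-3.142, 0.0, 1.654]
wrist_force: [0.1, -0.1, 0.3]
width: 0.0943
finger_force: 0.0
```

```bash
python3 - <<'E'
from ov import *
a=draw(snapshot("top"),[rect(*BOX,.066,.122,.064)],130,170,265,110,3)
b=draw(snapshot("side"),[rect(*BOX,.066,.122,.064)],200,130,160,160,2)
im=np.zeros((600,795,3),np.uint8);im[:270,:]=a[20:290];b=b[:325];im[275:275+b.shape[0],:b.shape[1]]=b
c=draw(snapshot("side"),[rect(*BOX,.066,.122,.064)],195,130,80,65,5);im[275:600,330:730]=c[:325]
cv2.imwrite("pics/e.png",im)
E
```

```text
(no output)
```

View pics/e.png

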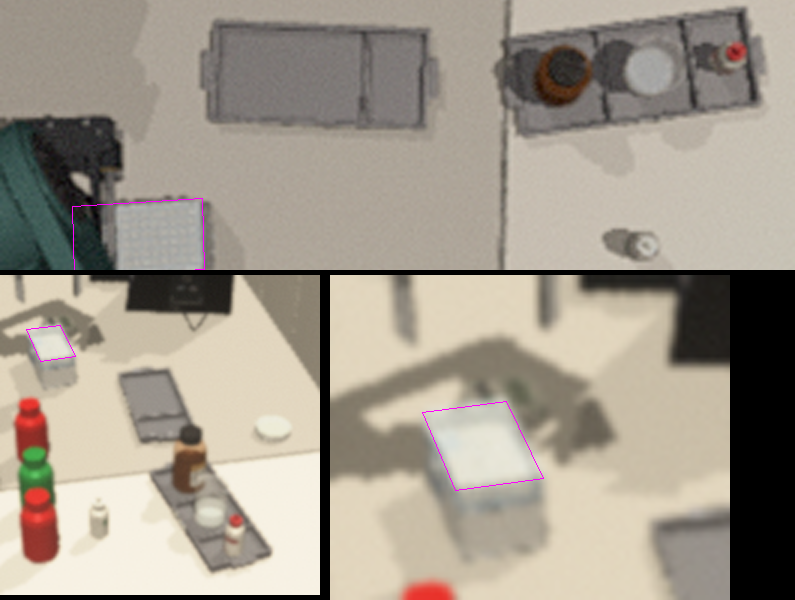

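All three long-tray items stand in place, with the box directly below the gripper. Now the tip box.

>>> apply_moves --moves '[[[0,0,0.7,0,0],[0,0,1.5,0,0],[0,0,2.2,0,0],[0,0,2.6,0,0],[0,0,2.79,0,0],[0,0,2.79,0,0.3],[0,0,2.79,0,0.7],[0,0,2.79,0,0.7],[0,0,2.79,0,0.7]]]'

```text
time: 19.27
tool_pos: [0.4292, 0.3144, 0.2164]
ee_rot: [3.14, -0.001, 1.655]
wrist_force: [-1.5, -1.0, 3.8]
width: 0.0662
finger_force: 29.9
```

>>> apply_moves --moves '[[[0,0,-0.5,0,0.7],[0,0,-1.1,0,0.7],[-0.5,0.6,-1.4,0.1,0.7],[-1.1,1.2,-1.4,0.2,0.7],[-1.7,1.9,-1.4,0.3,0.7],[-2.3,2.6,-1.4,0.4,0.7],[-2.7,3.0,-1.4,0.5,0.7],[-2.82,3.08,-1.4,0.5,0.7],[-2.82,3.08,-1.2,0.5,0.7],[-2.82,3.08,-1.0,0.5,0.7]]]'

```text
time: 20.52
tool_pos: [0.5934, 0.1876, 0.2642]
ee_rot: [-3.14, -0.0, 1.569]
wrist_force: [-0.3, -0.0, -0.7]
width: 0.0662
finger_force: 29.9
```

```bash
python3 - <<'E'
from ov import *
sh=[rect(.5946,.186,-.2,.066,.122,z) for z in(.05,.114)]+[rect(*TS,.1,.214,.015)]
c=draw(snapshot("side"),sh,215,140,110,80,5);d=draw(snapshot("top"),sh,180,160,110,80,3)
im=np.zeros((400+200,560,3),np.uint8);im[:400,:550]=c;im[400:600,:330]=d[:200]
cv2.imwrite("pics/f.png",im)
E
```

```text
(no output)
```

View pics/f.png

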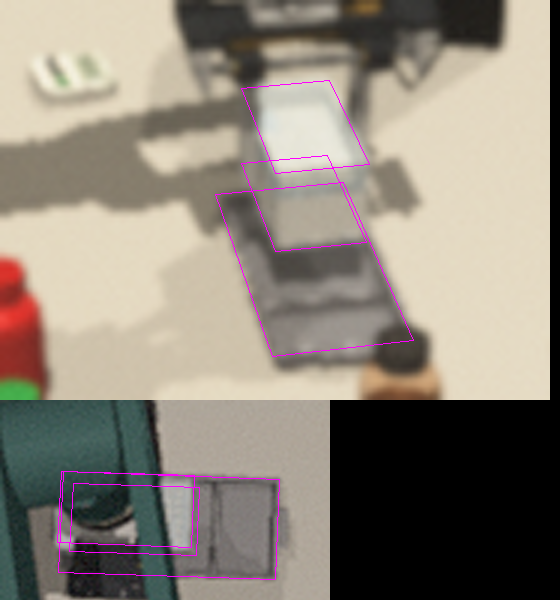

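The held box lines up with its compartment in both views, base near edge at about row 250 in the side crop. Lowering it.

>>> apply_moves --moves '[[[0,0,0.3,0,0.7],[0,0,0.55,0,0.7],[0,0,0.7,0,0.7],[0,0,0.79,0,0.7],[0,0,0.82,0,0.7],[0,0,0.82,0,0.7]]]'

```text
time: 21.38
tool_pos: [0.5946, 0.1866, 0.2244]
ee_rot: [3.141, -0.0, 1.568]
wrist_force: [-0.8, -0.8, -2.0]
width: 0.0667
finger_force: 29.9
```

>>> apply_moves --moves '[[[0,0,0.03,0,0.7],[0,0,0.06,0,0.7],[0,0,0.07,0,0.7],[0,0,0.07,0,0.7]]]'

```text
time: 21.88
tool_pos: [0.5944, 0.1867, 0.2206]
ee_rot: [-3.142, 0.0, 1.568]
wrist_force: [-0.2, -0.4, -1.7]
width: 0.0659
finger_force: 29.9
```

>>> apply_moves --moves '[[[0,0,0.01,0,0.7],[0,0,0.01,0,0.4],[0,0,0.01,0,0],[0,0,0.01,0,0],[0,0,0.01,0,0],[0,0,-0.6,0,0],[0,0,-1.4,0,0],[0,0,-2.2,0,0],[0,0,-2.5,0,0]]]'

```text
time: 23.0
tool_pos: [0.5948, 0.1868, 0.3491]
ee_rot: [3.136, -0.001, 1.568]
wrist_force: [0.6, 0.8, -0.3]
width: 0.0944
finger_force: 0.0
```

>>> apply_moves --moves '[[[-0.7,-0.9,0,0,0],[-1.6,-1.7,0,0,0],[-2.6,-2.3,0,0,0],[-3.6,-2.7,0,0,0],[-4.6,-3.0,0,0,0],[-5.6,-3.15,0,0,0],[-6.5,-3.18,0,0,0],[-6.97,-3.18,0,0,0],[-6.97,-3.18,0,0,0],[-6.97,-3.18,0,0,0]]]'

```text
time: 24.25
tool_pos: [0.4343, -0.1608, 0.3449]
ee_rot: [-3.14, -0.001, 1.568]
wrist_force: [-0.1, 0.6, 0.1]
width: 0.0939
finger_force: 0.0
```

>>> apply_moves --moves '[[[-0.02,0.02,0,0,0.35],[-0.02,0.02,0,0,0.35],[-0.02,0.02,0.3,0,0.35],[-0.02,0.02,0.9,0,0.35],[-0.02,0.02,1.5,0,0.35],[-0.02,0.02,2.1,0,0.35],[-0.02,0.02,2.4,0,0.35],[-0.02,0.02,2.5,0,0.35],[-0.02,0.02,2.5,0,0.35]]]'

```text
time: 25.38
tool_pos: [0.4357, -0.1625, 0.2211]
ee_rot: [3.141, 0.0, 1.568]
wrist_force: [-0.8, -0.6, 0.6]
width: 0.0613
finger_force: 0.0
```

>>> apply_moves --moves '[[[0,0,0,0,0.9],[0,0,0,0,0.9],[0,0,0,0,0.9],[0,0,0,0,0.9],[0,0,0,0,0.9],[0,0,0,0,0.9]]]'

```text
time: 26.12
tool_pos: [0.4355, -0.1624, 0.221]
ee_rot: [3.141, 0.0, 1.568]
wrist_force: [0.1, 1.0, 1.6]
width: 0.0283
finger_force: 30.0
```

>>> apply_moves --moves '[[[0,0,-0.7,0,0.9],[0,0,-1.6,0,0.9],[0.6,0,-2.2,0,0.9],[1.6,0.1,-2.2,0,0.9],[2.6,0.3,-2.2,0,0.9],[3.6,0.7,-2.2,0,0.9],[4.4,1.4,-2.2,0,0.9],[4.8,2.3,-2.2,0,0.9],[4.87,3.0,-2.2,0,0.9],[4.87,3.17,-2.0,0,0.9]]]'

```text
time: 27.38
tool_pos: [0.596, 0.0811, 0.32]
ee_rot: [3.141, 0.0, 1.569]
wrist_force: [-0.6, 0.2, -1.1]
width: 0.0282
finger_force: 30.0
```

>>> apply_moves --moves '[[[0,0,0.4,0,0.9],[0,0,1.0,0,0.9],[0,0,1.5,0,0.9],[0,0,1.75,0,0.9],[0,0,1.83,0,0.9],[0,0,1.87,0,0.9],[0,0,1.87,0,0.9]]]'

```text
time: 28.25
tool_pos: [0.5949, 0.0807, 0.2282]
ee_rot: [3.14, 0.0, 1.568]
wrist_force: [-0.4, 0.0, 0.7]
width: 0.0286
finger_force: 30.0
```

Lower 3 mm, release, lift and clear.

>>> apply_moves --moves '[[[0,0,0.03,0,0.9],[0,0,0.06,0,0.9],[0,0,0.06,0,0.9],[0,0,0.06,0,0.4],[0,0,0.06,0,0],[0,0,0.06,0,0],[0,0,0.06,0,0],[0,0,-0.7,0,0],[0,0,-1.6,0,0],[0,0,-2.6,0,0]]]'

```text
time: 29.5
tool_pos: [0.5944, 0.0806, 0.3577]
ee_rot: [-3.14, 0.0, 1.568]
wrist_force: [-0.3, 0.4, -0.0]
width: 0.0929
finger_force: 0.0
```

>>> apply_moves --moves '[[[0,-0.8,-0.6,0,0],[0,-1.7,-1.2,0,0],[0,-2.6,-1.6,0,0],[0,-3.5,-1.8,0,0],[0,-4.4,-1.8,0,0],[0,-4.8,-1.8,0,0],[0,-4.8,-1.8,0,0],[0,-4.8,-1.8,0,0]]]'

```text
time: 30.5
tool_pos: [0.3551, 0.0813, 0.4471]
ee_rot: [3.141, 0.0, 1.568]
wrist_force: [-0.4, 0.1, -0.3]
width: 0.0941
finger_force: 0.0
```

```bash
python3 - <<'E'
from ov import *
c=draw(snapshot("side"),[],190,130,170,160,2);d=draw(snapshot("top"),[],100,120,265,110,3)
im=np.zeros((600,800,3),np.uint8);im[:320,:340]=c;im[322:600,:795]=d[:278]
im[:320,342:]=draw(snapshot("side"),[],235,165,114,80,4)[:,:458][:320]
cv2.imwrite("pics/g.png",im)
E
```

```text
Traceback (most recent call last):
ValueError: could not broadcast input array from shape (320,456,3) into shape (320,458,3)
```

```bash
python3 - <<'E'
from ov import *
q=snapshot("side");c=draw(q,[],190,130,170,160,2);d=draw(snapshot("top"),[],150,160,250,93,3)
im=np.zeros((600,800,3),np.uint8);im[:320,:340]=c;im[321:600,:750]=d
im[:320,342:798]=draw(q,[],235,165,114,80,4)
cv2.imwrite("pics/g.png",im)
E
```

```text
(no output)
```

View pics/g.png

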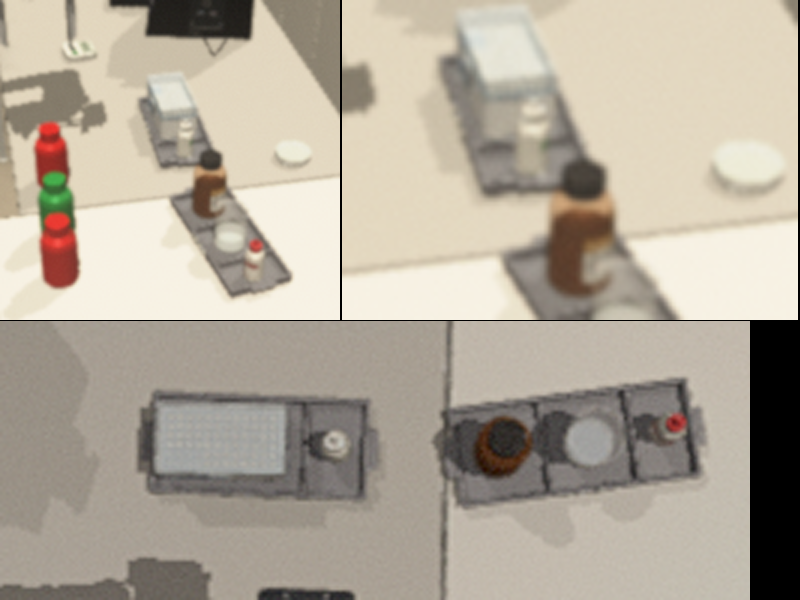

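All five items stand upright in their compartments. The tip box lid spans about (155–287, 440) and its dropper is at (335,443). Brown bottle, beaker and red-nozzle dropper are at (505,445), (592,440) and (673,428). I'll hand the job in.

```bash
python3 -c "
from bench import ticket
print(ticket.close_job())"
```

```text
the job is handed in; nothing more can be done
None
```

Both kits are made up and handed in after about 31 s of the 128 s allowed, with all five pieces upright in their compartments in the last pictures (red-nozzle dropper in the long tray, white-nozzle dropper in the short one); I never moved the petri dish, timer or white bottle, though the white bottle was outside the last crops.

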